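# Slide a sample board under the spring clip of a rub-test jig

## Task

Load the printed sample board into the rub-test jig: press the clip's long thumb plate down with one fingertip so that its jaw bar lifts, and, keeping it down, push the board along the bed with the other fingertip, under the jaw, until it is fully home against the end stop. Then let go, so that the jaw springs down onto the board. Slide the board only, never pick it up or tip it, and leave the other things on the bench where they are.

Things in the scene. Friction and masses are not known exactly. Their poses are not given: they have to be found in the camera images.
- jig: Rub-test jig, fixed to the bench: dark steel base 225 x 160 x 6 mm with a flat aluminium bed. Origin on the bench; x is the way the board is pushed (open mouth to end stop), y left of that, z up. Bed top 20 mm above the bench, x -125..100, y -73..5. Guide strips 5 mm high beside the board: inner faces at y -61.5 and -2.5 from x = 25 on, flaring to 75 mm apart at the mouth, x -115.
- stop_face (a point): Fixed point on the jig at the foot of the end stop's face (jig x 80, y -32, z 20 mm). The stop is a bar across the bed, 12 mm high above it; the board's leading edge comes to rest against it.
- hinge (a point): Fixed point on the clip's hinge axis, which runs along jig x at y 14, z 32 mm (tube 10 mm thick; end posts at x -119 and 94, up to z 38 mm). The thumb plate is on the +y side of it, the jaw on the -y side, over the bed.
- clip (a joint): Spring clip, a rocker on the jig: turn in rad, 0 at rest (jaw down) to 0.55 (thumb plate fully down). The jaw clears the 10 mm board from 0.19 on; hold it at 0.25 to 0.5 to load. Released on a loaded board it rests at about 0.19. The spring pushes back 0.15 N m at rest plus 0.3 N m per rad: 6 to 8 N at a fingertip 35 mm from the hinge.
- clip_pad (a point): Mid-point of the thumb plate's top; moves with the clip. Steel strip 155 mm long (jig x -125..30), 40 wide, beside the bed; press it anywhere, a fingertip may slide along it. It slopes up outward at rest, level at 0.40. At jig y 49 its top is z 39 mm at rest, 29 at 0.26, 24.5 at 0.40, 21 at 0.50: then two tips of equal height can press it and stand behind the board, over the bed.
- jaw (a point): Centre of the jaw bar's flat near end; moves with the clip. Rubber bar 12 mm thick, 50 long (jig x 30..80) at y -32, on two steel arms whose tops are 48 mm above the bench at rest, about 70 when fully open. At rest the bar is 1.5 mm above the bed and its end blocks the board.
- board_home (a point): Fixed point on the jig's bed (jig x 45, y -32, z 20 mm) where the board's origin lies when it is fully home.
- board: Printed sample board, loose: pale wood 70 x 56 x 10 mm (x, y, z), about 35 g, printed face up. Origin at the centre of its underside. Starts flat on the bed at the open mouth, its 70 mm side within 3 degrees of jig x, its leading edge 35 to 59 mm short of the jaw; the bed is bare behind it for 26 to 50 mm. Slides easily.
- tape_roll: Bystander: roll of paper tape lying flat, 84 mm across, 24 mm high; origin under its centre.
- ink_jar: Bystander: white jar 52 mm across, 62 mm high; origin under its centre.
- spatula: Bystander: ink spatula 200 mm long lying on the bench along its x; origin at its underside.
- brush: Bystander: flat brush 170 mm long lying on the bench along its x; origin at its underside.
- paint_can: Bystander: steel can 76 mm across, 100 mm high; origin under its centre.
- steel_cup: Bystander: open steel cup 72 mm across, 110 mm high; origin under its centre.
- squeegee: Bystander: wooden squeegee 200 mm long (y), 22 mm high, with a rubber blade; lying on the bench.
There are look-alikes about, which are no part of the job. There is more than one size of the board; the job needs the largest.

How it is judged (in metres and radians):
On the way, in this order (a step that is already met when the one before it is completed fails the run):
1. a fingertip holds the clip open while the board is still outside the jaw (value of joint clip above 0.215 rad and contact force between the fingers and jig above 1 N and x of board in the frame of jig below -0.008 m), for 0.2 s.
2. with the clip held open, a finger pushes the board in under the jaw (value of joint clip above 0.215 rad and contact force between the fingers and jig above 1 N and x of board in the frame of jig between -0.002 and 0.037 m and contact force between the fingers and board above 0.05 N), for 0.1 s.
3. the board is home against the end stop while the clip is still held open (value of joint clip above 0.215 rad and contact force between the fingers and jig above 1 N and x of board in the frame of jig above 0.041 m), for 0.1 s.
At the end, for the whole second after the job is handed in: The board lies flat on the bed within 4 mm of its home point along the push direction, square to the jig within 0.06 rad, at rest, with the released clip's jaw resting on it (joint 0.13 to 0.215) (x of board in the frame of jig above 0.041 m and z of board in the frame of board_home below 0.003 m and angle between the x axis of board and the x axis of jig, either way round below 0.06 rad and angle between board's own z axis and vertical below 0.05 rad and value of joint clip between 0.13 and 0.215 rad and contact force between board and jig above 1 N and linear speed of board below 0.01 m/s); the robot touches nothing.
It fails at once if the board is lifted more than 6 mm off the bed or tipped (z of board in the frame of board_home above 0.006 m or angle between board's own z axis and vertical above 0.15 rad).
It fails at once if a bystander is moved more than 20 mm (distance of any of tape_roll, ink_jar, spatula, brush, paint_can, steel_cup, squeegee from where it was at the start of the episode above 0.02 m).
It also fails if it takes over 40 s, if anything falls off the work surface, if the arm or the gripper's body presses on something with over 40 N, if the wrist force passes 120 N, or if a joint passes its speed limit or range.

## Robot

A 6-joint arm with a two-finger parallel gripper is mounted at the origin on the work surface. World frame = base frame: x ahead of the robot, y to its left, z up, the work surface at z = 0. Lengths are in mm, angles in rad, forces in N, time in s.
With the tool pointing down it reaches from about 275 to 750 mm from the base axis. Payload 10.2 kg.
Tool frame: the origin (TCP) lies between the finger pads; the fingertips stand 11 mm ahead of it and the grasp point (between the pads) lies 8 mm behind it; z points along the fingers, y is the line along which they close (so a half turn about z gives the same grasp; the last joint's range is limited). The gripper opens to 85 mm and grips with 20 to 120 N. Pads are 22 mm wide; open, the fingers measure 114 mm over their backs; the gripper's body (76 mm by 85 mm) begins 54 mm behind the grasp point. The pads swing forward as they close: fully open they stand 13 mm farther back than shut.
Start: joints at [-1.535, 0.313, 1.498, -0, 1.331, -0.223], TCP at [134.345, -507.526, 242.294] pointing down, gripper open.
Joint ranges: [-2.94, 2.94], [-0.97, 2.17], [0.19, 2.56], [-1.23, 4.37], [0.02, 3.11], [-2.88, 2.88]. Speed limits (rad/s): [2.39, 2.39, 3.01, 3.14, 3.14, 3.14].

## Interface

Orientations are given as a unit quaternion [w, x, y, z].
In Python, from rig import sense, eyes, finish_job gives the robot as it stands.
- The arm moves only by the shell command python3 -m jog 'ROWS' [FORCE]. ROWS is JSON, a list of rows, each a list of 7 numbers: the shift along the tool's x, y, z in m, then the turn, a rotation vector about the tool's x, y, z in rad, then the finger opening in m, from 0 to 0.0854. In form: [[dx, dy, dz, rx, ry, rz, gripper], ...]. A call has 1 to 5 rows; each row shifts and turns the commanded pose from where the row before left it, along the tool's axes as they then stand; what a row does not reach is not made up. A row lasts 1/10 s, in which the tool goes at most 50 mm and 8.59 degrees, less where a joint would pass 70% of its speed; a pose out of reach is approached as far as the arm can. A call is refused whole if a number of a shift passes 0.05 or a number of a turn 0.15, either way. A call with a gripper value outside its range is refused whole. The fingers move at their own pace and stop on an object; FORCE is the grip in N (left out, the last holds). Time passes only in rows, so rows that do not move let the fingers close. It gives the time, the measured TCP pose, the force, the opening and the grip force at its end, in the units of the state.
- sense(): the state, without advancing time (a new reading comes with each control period).
- eyes.capture(name): name is "side" or "top" or "wrist"; returns the picture (480x640x3 uint8, red, green, blue); there is no depth.
- eyes.calibration(name): a dict with "fx", "fy", "cx", "cy" (pixels), "dist" ([k1, k2, p1, p2, k3] as OpenCV has them; the pictures are not rectified), "cam_to_world" (4x4, takes a point from camera to world coordinates); the wrist camera has in their place "mount" (4x4, takes a point from camera to tool coordinates, whose origin is the TCP and whose axes are the flange's). Camera axes: x right, y down, z forward; pixel columns grow to the right and rows downward; lengths in mm; the calibration is good to about 2 mm. A picture is of the moment at which its call begins: read the wrist's pose just before it. calibration takes no time and is no camera call.
- finish_job(): hands the job in; it is judged then, once.
The state is a dict: "time_s": time; "joints": joint angles; "dq": joint speeds; "tau": joint torques, N m; "eef_pos": TCP position; "ee_rot": TCP orientation; "force": force on the tool from outside, world axes, zero at the start; "wrist_torque": the same for the moment, N m; "grip_width": opening from 0.0 (shut) to 1.0 (fully open); "grip_force": force on a finger pad.
Only numpy, scipy, OpenCV 4.12 (cv2) and the standard library are available. Lean on these libraries where they do the work, as an engineer would, in place of code of your own. Each camera call takes 0.05 s, during which the arm holds its last target. There are 200 camera calls.

## Working session

There is one attempt and no reset: what is moved stays moved. The work goes in short steps, Python scripts to look and compute and a shell command to move; the robot and the scene stay as the last step left them, time stands still between calls to the robot, and variables do not carry over. Pictures are saved under pics/ and viewed, at most 10 in all, crops included, and the job is handed in when it is done.

```bash
mkdir -p pics; ls
python3 - <<'E'
from rig import sense,eyes
import cv2,numpy as np
print(sense())
for n in("top","side"):
    im=eyes.capture(n);cv2.imwrite(f"pics/{n}0.png",im[:,:,::-1])
for n in("top","side","wrist"):
    c=eyes.calibration(n);print(n,{k:np.round(v,3).tolist() for k,v in c.items()})
E
```

```text
pics
{'time_s': 0.0, 'joints': array([-1.53538561e+00,  3.13462235e-01,  1.49842854e+00, -4.65894075e-05,
        1.33099592e+00, -2.23404743e-01]), 'dq': array([-9.75037429e-05,  1.13802054e-03,  1.36579802e-03, -1.69241167e-03,
       -9.24817650e-04,  7.04813371e-04]), 'tau': array([-1.36265626e-04, -4.12269866e+01, -2.59742403e+01, -2.21415885e-04,
        4.21945922e-03, -4.29869985e-06]), 'eef_pos': array([ 134.33233736, -507.27398277,  241.73202313]), 'ee_rot': array([-6.46284970e-04,  9.91637575e-01,  1.29052321e-01,  3.82035370e-05]), 'force': array([ 0.40698084, -0.14334802,  0.46020767]), 'wrist_torque': array([ 0.05378162, -0.00652185, -0.02031522]), 'grip_force': 0.0, 'grip_width': 0.9997250382052179}
top {'fx': 599.221, 'fy': 599.221, 'cx': 315.983, 'cy': 238.484, 'dist': [0.058, 0.0, 0.0, 0.0, 0.0], 'cam_to_world': [[-0.013, -0.989, 0.149, 300.273], [-1.0, 0.013, -0.001, -47.469], [-0.001, -0.149, -0.989, 1485.797], [0.0, 0.0, 0.0, 1.0]]}
side {'fx': 557.418, 'fy': 557.418, 'cx': 313.77, 'cy': 238.179, 'dist': [-0.013, 0.0, 0.0, 0.0, 0.0], 'cam_to_world': [[0.973, 0.148, -0.179, 769.709], [0.232, -0.555, 0.799, -1233.391], [0.019, -0.818, -0.574, 910.529], [0.0, 0.0, 0.0, 1.0]]}
wrist {'fx': 376.614, 'fy': 376.614, 'cx': 309.011, 'cy': 234.225, 'dist': [-0.012, 0.0, 0.0, 0.0, 0.0], 'mount': [[-0.001, -0.966, -0.258, 65.539], [1.0, -0.001, 0.0, 0.213], [-0.001, -0.258, 0.966, -130.344], [0.0, 0.0, 0.0, 1.0]]}
```

View pics/top0.png

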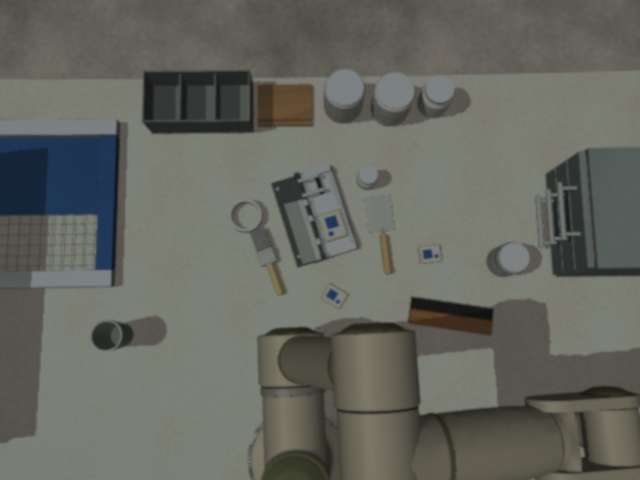

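View pics/side0.png

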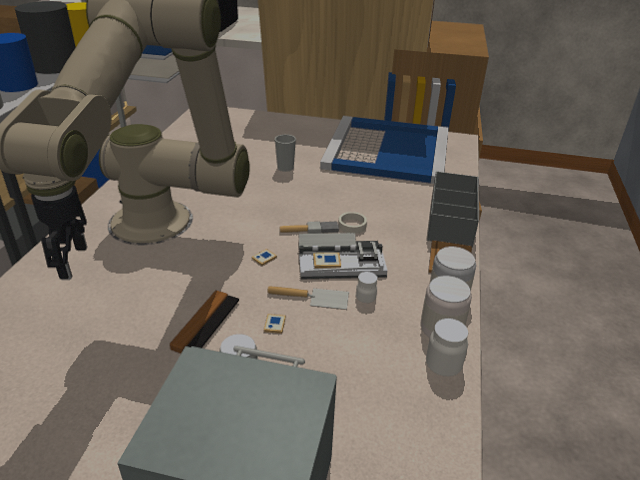

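The top view shows three boards: (331,223) on the jig bed at its mouth, (430,254) and (335,295) loose on the bench. The one on the bed is the largest and is in the described start place. I'll confirm this in an enlarged crop, which I'll also use to measure.

Run:
```python
import cv2
im=cv2.imread("pics/top0.png")[155:305,260:460]
cv2.imwrite("pics/crop0.png",cv2.resize(im,None,fx=4,fy=4,interpolation=cv2.INTER_CUBIC))
```

```text
(no output)
```

View pics/crop0.png

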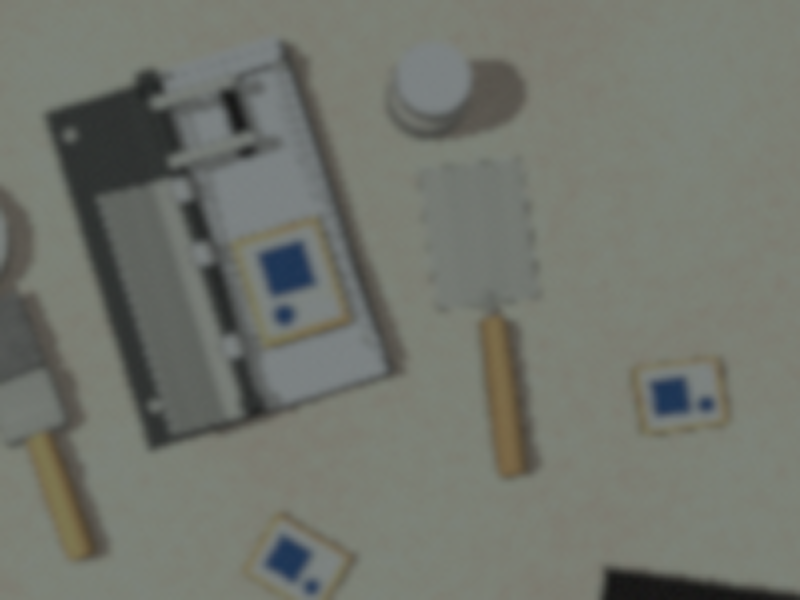

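The crop confirms it: the board on the bed (crop 292,282) is clearly larger than the two loose ones. Next I'll fit the jig and board poses.

```bash
cat > h.py <<'E'
import cv2,numpy as np
from scipy.optimize import least_squares
def project(c,P,T):
    Ti=np.linalg.inv(T); 
    return cv2.projectPoints(np.float64(P),cv2.Rodrigues(Ti[:3,:3])[0],Ti[:3,3],np.array([[c['fx'],0,c['cx']],[0,c['fy'],c['cy']],[0,0,1.]]),np.float64(c['dist']))[0][:,0]
def place(p,P,o=(0,0,0)):
    P=np.float64(P);s,k=np.sin(p[2]),np.cos(p[2])
    return np.c_[p[0]+k*P[:,0]-s*P[:,1],p[1]+s*P[:,0]+k*P[:,1],P[:,2]]
def fit(c,T,P,uv,p0):
    r=least_squares(lambda p:(project(c,place(p,P),T)-uv).ravel(),p0,x_scale=[100,100,.3])
    return r.x,np.round(r.fun.reshape(-1,2),1).tolist()
def rel(j,b):
    s,k=np.sin(j[2]),np.cos(j[2]);d=b[:2]-j[:2];return np.round([k*d[0]+s*d[1],-s*d[0]+k*d[1],b[2]-j[2]],3)
E
python3 - <<'E'
from h import *;from rig import eyes
c=eyes.calibration("top");T=np.array(c["cam_to_world"])
uv=lambda L:np.array(L)/4+[260-.375,155-.375]
j,r=fit(c,T,[[100,87,6],[-125,87,6],[-125,-73,20]],uv([[48,115],[150,447],[390,375]]),[500,0,.3]);print(j,r)
b,r=fit(c,T,[[35,28,30],[35,-28,30],[-35,28,30],[-35,-28,30]],uv([[234,241],[320,219],[266,345],[351,321]]),[480,0,.3]);print(b,r,rel(j,b))
print(place(j,[[-125,49,39],[30,49,39]]))
E
```

```text
[ 5.95693061e+02 -4.89507224e+01  2.77691093e-01] [[-0.4, -0.9], [-0.8, 0.9], [1.2, -0.2]]
[ 5.52850680e+02 -9.11617249e+01  2.66672593e-01] [[-0.2, -0.3], [0.1, -0.9], [-0.3, 0.7], [0.4, 0.5]] [-5.2773e+01 -2.8849e+01 -1.1000e-02]
[[462.04903127 -36.09485642  39.        ]
 [611.11112937   6.39621216  39.        ]]
```

```bash
R=1
python3 -m jog '[[0.038,-0.0277,0,0,0,0,0.068],[0.038,-0.0277,0,0,0,0,0.068],[0.038,-0.0277,0,0,0,0,0.068],[0.038,-0.0277,0,0,0,0,0.068],[0.038,-0.0277,0,0,0,0,0.068]]' | tail -3
python3 -m jog '[[0.038,-0.0277,0,0,0,0,0.068],[0.038,-0.0277,0,0,0,0,0.068],[0.038,-0.0277,0,0,0,0,0.068],[0.038,-0.0277,0,0,0,0,0.068],[0.038,-0.0277,0,0,0,0,0.068]]' | tail -3
python3 -m jog '[[0.038,-0.0277,0,0,0,0,0.068],[0.038,-0.0277,0.02,0,0,-0.018,0.068],[0,0,0.04,0,0,0,0.068],[0,0,0.03,0,0,0,0.068],[0,0,0,0,0,0,0.068]]' | tail -3
python3 - <<'E'
from rig import sense,eyes;import cv2
s=sense();print(s);cv2.imwrite("pics/w1.png",eyes.capture("wrist")[:,:,::-1])
E
```

```text
force: [1.1, -0.4, 0.5]
grip_width: 0.798
grip_force: 0.0
force: [-0.1, -1.1, 0.5]
grip_width: 0.795
grip_force: 0.0
force: [1.0, 0.7, -0.1]
grip_width: 0.793
grip_force: 0.0
{'time_s': 1.6, 'joints': array([-3.79466884e-01,  3.43394037e-01,  1.71585169e+00, -1.91747046e-05,
        1.09018658e+00,  9.13937513e-01]), 'dq': array([-0.01400689, -0.06559639, -0.08902805,  0.00335527,  0.07374212,
       -0.00060757]), 'tau': array([ 4.96542603e-01, -3.79530787e+01, -2.20172167e+01,  1.37067342e-02,
       -7.83930346e-01,  2.86229464e-03]), 'eef_pos': array([487.60614555, -69.25227255, 149.31424231]), 'ee_rot': array([-0.00193406,  0.9903889 ,  0.13825508, -0.00340946]), 'force': array([ 1.04584935,  0.71136364, -0.08908045]), 'wrist_torque': array([ 0.03002573, -0.00481443, -0.03431399]), 'grip_force': 0.0, 'grip_width': 0.7931809854195692}
```

View pics/w1.png

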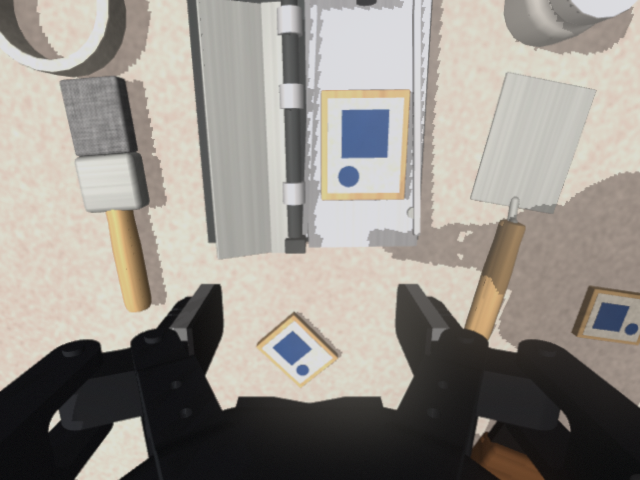

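The wrist view shows the board corners at about (322,91), (410,90), (407,199) and (322,200), and the bed end at (307,246)–(417,247). The base corner is at (211,243), and the fingertips are at x 221 and 398, v 285–325. I'll refine from these.

Run:
```python
from h import *;from rig import eyes
from scipy.spatial.transform import Rotation as R
c=eyes.calibration("wrist")
q=np.array([-0.00193406,0.9903889,0.13825508,-0.00340946]);W=np.eye(4);W[:3,:3]=R.from_quat(q[[1,2,3,0]]).as_matrix();W[:3,3]=[487.606,-69.252,149.314]
T=W@np.array(c["mount"])
j,r=fit(c,T,[[-125,87,6],[-125,5,20],[-125,-73,20]],np.float64([[211,243],[307,246],[417,247]]),[595,-49,.28]);print(j,r)
b,r=fit(c,T,[[35,28,30],[35,-28,30],[-35,28,30],[-35,-28,30]],np.float64([[322,91],[410,90],[322,200],[407,199]]),[553,-91,.27]);print(b,r,rel(j,b))
t=np.arctan2(W[1,0],W[0,0]);print("tool yaw",t,"tcp in jig",rel(j,np.array([487.606,-69.252,t])), W[:3,2])
```

```text
[ 5.95374553e+02 -4.39779669e+01  2.87546842e-01] [[-7.7, -0.1], [4.5, 1.4], [2.8, -0.6]]
[ 5.51775108e+02 -8.84857707e+01  2.96502738e-01] [[-0.8, -0.6], [1.3, -1.4], [0.4, 1.4], [-0.9, 0.9]] [-5.4432e+01 -3.0316e+01  9.0000e-03]
tool yaw 0.27741570257362325 tcp in jig [-1.10512e+02  6.32700e+00 -1.00000e-02] [-0.00728817  0.00288819 -0.99996927]
```

```bash
python3 -m jog '[[0.0025,-0.0047,0.03,0,0,-0.01,0.068],[0,0,0.03,0,0,0,0.068],[0,0,0.03,0,0,0,0.068],[0,0,0.008,0,0,0,0.068],[0,0,0,0,0,0,0.068]]'
python3 - <<'E'
from rig import sense,eyes;import cv2
s=sense();print(s['eef_pos'],s['ee_rot']);cv2.imwrite("pics/w2.png",eyes.capture("wrist")[:,:,::-1])
E
```

```text
time_s: 2.15
eef_pos: [491.0, -65.5, 55.6]
ee_rot: [0.0, 0.99, 0.143, 0.0]
force: [0.2, 0.0, 0.3]
grip_width: 0.796
grip_force: 0.0
[491.00712484 -65.50272625  55.55561256] [8.96344159e-05 9.89771332e-01 1.42662805e-01 1.64239613e-04]
```

View pics/w2.png

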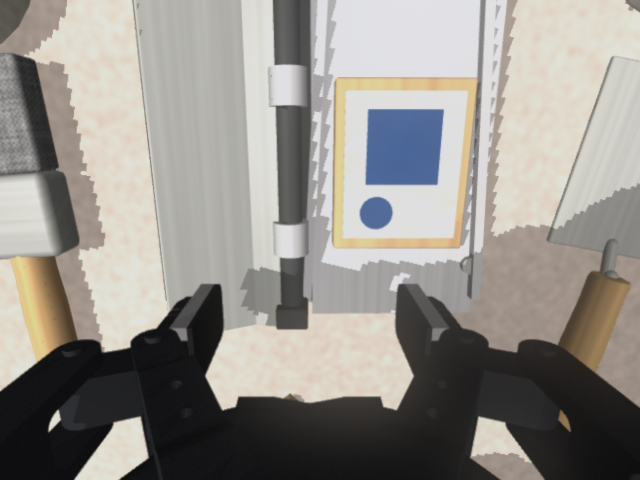

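The view shows the left tip over the plate and the right tip over the bed behind the board, with the board's rear edge at v≈247. I'll check the gap.

Run:
```python
from h import *;from rig import eyes
from scipy.spatial.transform import Rotation as R
c=eyes.calibration("wrist")
q=np.array([0,.98977,.14266,0]);W=np.eye(4);W[:3,:3]=R.from_quat(q[[1,2,3,0]]).as_matrix();W[:3,3]=[491,-65.5,55.56]
T=W@np.array(c["mount"]);t=np.arctan2(W[1,0],W[0,0])
b,r=fit(c,T,[[35,28,30],[35,-28,30],[-35,28,30],[-35,-28,30]],np.float64([[335,78],[477,78],[334,247],[460,248]]),[553,-91,.27]);print(b,r)
print("tcp in board frame",rel(b,np.array([491,-65.5,t])))
# tip edge and bed mouth edge
tool=np.array([491,-65.5,t])
for z in (0,4,8,11): print(z,project(c,[[11,-34,z],[-11,-34,z],[11,34,z]],np.array(c["mount"])).round().tolist())
j,r=fit(c,T,[[-125,5,20],[-125,-73,20]],np.float64([[312,313],[472,313]]),[595,-44,.28]);print(j,r,rel(j,tool))
```

```text
[ 5.51652979e+02 -8.74143588e+01  2.90065895e-01] [[-0.9, -1.4], [1.7, -1.7], [-1.9, 2.8], [1.1, 1.2]]
tcp in board frame [-5.1851e+01  3.8347e+01 -4.0000e-03]
0 [[217.0, 286.0], [221.0, 338.0], [400.0, 285.0]]
4 [[219.0, 281.0], [223.0, 333.0], [397.0, 281.0]]
8 [[222.0, 278.0], [225.0, 328.0], [395.0, 277.0]]
11 [[223.0, 275.0], [227.0, 324.0], [393.0, 275.0]]
[ 5.95399651e+02 -4.18740754e+01  2.83581476e-01] [[-0.5, -0.0], [0.5, 0.1]] [-1.0684e+02  6.5280e+00  3.0000e-03]
```

```bash
for i in 1; do python3 -m jog '[[0,0,0.01,0,0,0,0.068],[0,0,0.003,0,0,0,0.068],[0,0,0,0,0,0,0.068]]'; python3 -m jog '[[0,0,0.003,0,0,0,0.068],[0,0,0,0,0,0,0.068]]';python3 -m jog '[[0,0,0.003,0,0,0,0.068],[0,0,0,0,0,0,0.068]]';python3 -m jog '[[0,0,0.003,0,0,0,0.068],[0,0,0,0,0,0,0.068]]'; done | grep -v rot
```

```text
time_s: 2.5
eef_pos: [490.8, -65.2, 41.9]
force: [1.5, 0.1, 0.4]
grip_width: 0.8
grip_force: 0.0
time_s: 2.7
eef_pos: [490.9, -65.1, 39.0]
force: [-0.1, 1.2, 4.6]
grip_width: 0.796
grip_force: 2.2
time_s: 2.9
eef_pos: [490.9, -65.0, 36.0]
force: [-0.6, 1.1, 6.1]
grip_width: 0.795
grip_force: 2.6
time_s: 3.1
eef_pos: [490.9, -65.0, 33.1]
force: [-0.9, 1.5, 6.2]
grip_width: 0.795
grip_force: 3.1
```

```bash
python3 -m jog '[[0,0,0.003,0,0,0,0.068],[0,0,0.003,0,0,0,0.068],[0,0,0.0015,0,0,0,0.068],[0,0,0,0,0,0,0.068],[0,0,0,0,0,0,0.068]]'
python3 - <<'E'
from rig import sense,eyes;import cv2
cv2.imwrite("pics/w3.png",eyes.capture("wrist")[:,:,::-1])
E
```

```text
time_s: 3.6
eef_pos: [491.4, -66.0, 26.3]
ee_rot: [0.001, 0.99, 0.143, 0.001]
force: [-2.0, -3.6, 12.3]
grip_width: 0.793
grip_force: 5.6
```

View pics/w3.png

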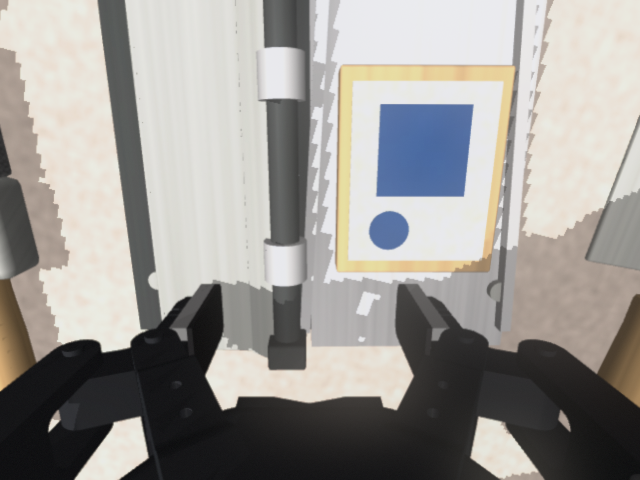

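The plate is down and level, and the board hasn't moved (rear edge v≈271). The force is higher than the spring alone should give, so I'll rise slightly and compare.

```bash
(python3 -m jog '[[0,0,-0.001,0,0,0,0.068],[0,0,0,0,0,0,0.068]]';python3 -m jog '[[0,0,-0.001,0,0,0,0.068],[0,0,0,0,0,0,0.068]]';python3 -m jog '[[0,0,-0.0005,0,0,0,0.068],[0,0,0,0,0,0,0.068]]')|grep -v rot
```

```text
time_s: 3.85
eef_pos: [491.2, -65.8, 27.3]
force: [-1.9, -2.3, 10.4]
grip_width: 0.794
grip_force: 5.1
time_s: 4.05
eef_pos: [491.2, -65.6, 28.2]
force: [-0.1, -2.3, 9.4]
grip_width: 0.797
grip_force: 4.6
time_s: 4.25
eef_pos: [491.2, -65.5, 28.6]
force: [-1.0, -1.7, 8.5]
grip_width: 0.797
grip_force: 4.4
```

Run:
```python
from rig import eyes;import cv2,numpy as np
a=cv2.imread("pics/side0.png");b=eyes.capture("side")[:,:,::-1]
f=lambda i:cv2.resize(i[220:290,280:400],None,fx=5,fy=5,interpolation=cv2.INTER_CUBIC)[:300]
cv2.imwrite("pics/s1.png",np.vstack([cv2.resize(i[222:282,280:400],None,fx=5,fy=5,interpolation=cv2.INTER_CUBIC) for i in(a,b)]))
```

```text
(no output)
```

View pics/s1.png

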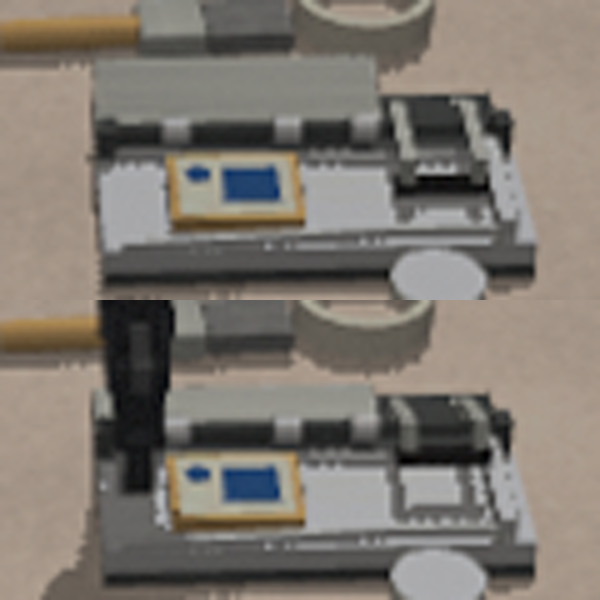

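The lower panel shows the jaw lifted (plate edge up about 6 px in the side view, so the clip is at roughly 0.3) and the finger behind the board. I'll go down a little for more overlap, then push.

```bash
(python3 -m jog '[[0,0,0.002,0,0,0,0.068],[0,0,0,0,0,0,0.068],[0.004,0,0,0,0,0,0.068],[0.004,0,0,0,0,0,0.068],[0.006,0,0,0,0,0,0.068]]';python3 -m jog '[[0.008,0,0,0,0,0,0.068],[0.008,0,0,0,0,0,0.068],[0.008,0,0,0,0,0,0.068],[0.008,0,0,0,0,0,0.068],[0.006,0,0,0,0,0,0.068]]')|grep -v rot
python3 - <<'E'
from rig import eyes,sense;import cv2
s=sense();print(s['eef_pos'],s['ee_rot'])
cv2.imwrite("pics/w4.png",eyes.capture("wrist")[:,:,::-1])
E
```

```text
time_s: 4.8
eef_pos: [503.2, -61.2, 26.1]
force: [-6.5, -1.2, 9.4]
grip_width: 0.796
grip_force: 5.1
time_s: 5.3
eef_pos: [540.0, -50.3, 26.1]
force: [-6.7, -1.4, 10.5]
grip_width: 0.793
grip_force: 5.1
[539.96698298 -50.3381685   26.12498731] [-1.23112992e-04  9.89668874e-01  1.43367130e-01 -1.17106230e-03]
```

View pics/w4.png

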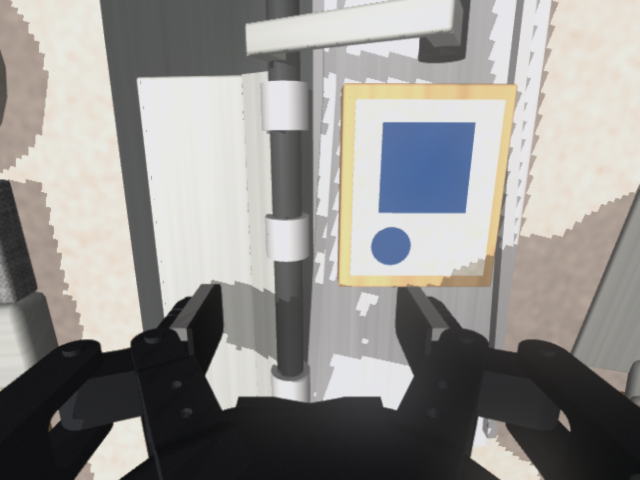

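The board is square, with its rear edge (v≈286) against the tip, and the jaw is raised ahead of it. I'll carry on.

```bash
(python3 -m jog '[[0.008,0,0,0,0,0,0.068],[0.008,0,0,0,0,0,0.068],[0.008,0,0,0,0,0,0.068],[0.008,0,0,0,0,0,0.068],[0.006,0,0,0,0,0,0.068]]'; python3 -m jog '[[0.004,0,0,0,0,0,0.068],[0.003,0,0,0,0,0,0.068],[0.002,0,0,0,0,0,0.068]]')|grep -v rot
python3 - <<'E'
from rig import eyes,sense;import cv2
s=sense();print(s['eef_pos'],s['ee_rot'])
cv2.imwrite("pics/w5.png",eyes.capture("wrist")[:,:,::-1])
E
```

```text
time_s: 5.85
eef_pos: [576.5, -39.6, 26.3]
force: [-6.7, -0.9, 10.4]
grip_width: 0.795
grip_force: 5.1
time_s: 6.15
eef_pos: [584.9, -37.1, 26.2]
force: [-6.6, -1.1, 9.9]
grip_width: 0.803
grip_force: 5.1
[584.924737   -37.13253395  26.2320489 ] [-4.98756330e-05  9.89673548e-01  1.43335386e-01 -1.11020257e-03]
```

View pics/w5.png

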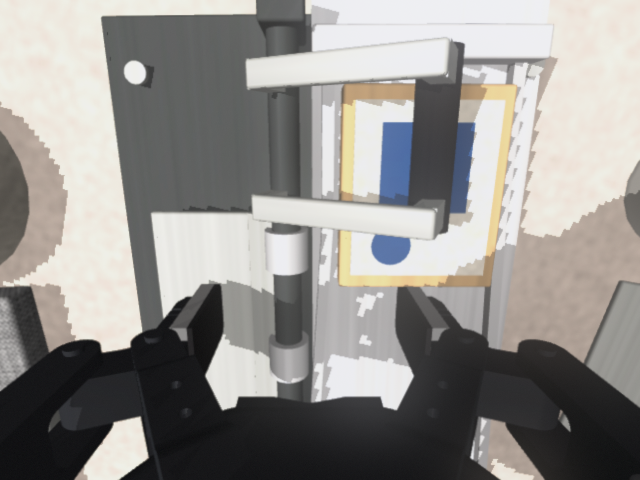

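The board is under the raised jaw, with a gap of some 7 mm left to the stop (board edge v≈86, stop v≈62). I'll press on slowly until the force rises.

```bash
(python3 -m jog '[[0.002,0,0,0,0,0,0.068],[0.002,0,0,0,0,0,0.068]]';python3 -m jog '[[0.001,0,0,0,0,0,0.068],[0.001,0,0,0,0,0,0.068]]';python3 -m jog '[[0.001,0,0,0,0,0,0.068],[0,0,0,0,0,0,0.068]]';python3 -m jog '[[0.001,0,0,0,0,0,0.068],[0,0,0,0,0,0,0.068]]')|egrep 'pos|force:'
```

```text
eef_pos: [588.7, -36.1, 26.3]
force: [-6.9, -0.0, 10.7]
grip_force: 5.1
eef_pos: [590.6, -35.5, 26.3]
force: [-6.0, -1.2, 9.8]
grip_force: 5.0
eef_pos: [591.5, -35.3, 26.3]
force: [-7.0, -1.6, 9.6]
grip_force: 6.5
eef_pos: [591.6, -35.3, 26.2]
force: [-12.2, -3.3, 13.0]
grip_force: 8.7
```

Contact with the stop. I'll hold a moment, back off 4 mm with the plate still down, then rise.

```bash
(python3 -m jog '[[0,0,0,0,0,0,0.068],[0,0,0,0,0,0,0.068],[-0.001,0,0,0,0,0,0.068],[-0.002,0,0,0,0,0,0.068],[-0.003,0,0,0,0,0,0.068]]';python3 -m jog '[[0,0,-0.003,0,0,0,0.068],[0,0,-0.004,0,0,0,0.068],[0,0,-0.005,0,0,0,0.068],[0,0,-0.01,0,0,0,0.068],[0,0,-0.02,0,0,0,0.068]]';python3 -m jog '[[0,0,-0.03,0,0,0,0.068],[0,0,-0.02,0,0,0,0.068],[0,0,0,0,0,0,0.068],[0,0,0,0,0,0,0.068]]')|egrep 'pos|force:|time'
python3 - <<'E'
from rig import eyes,sense;import cv2
s=sense();print(s['eef_pos'],s['ee_rot'])
cv2.imwrite("pics/w6.png",eyes.capture("wrist")[:,:,::-1])
E
```

```text
time_s: 7.5
eef_pos: [589.3, -36.3, 27.3]
force: [5.9, 2.9, 9.8]
grip_force: 4.6
time_s: 8.0
eef_pos: [586.5, -36.4, 67.1]
force: [-0.3, -0.3, 0.3]
grip_force: 0.0
time_s: 8.4
eef_pos: [587.2, -36.5, 117.5]
force: [0.6, 1.0, -0.3]
grip_force: 0.0
[587.17953049 -36.53248026 117.5214077 ] [-2.06646395e-05  9.89739831e-01  1.42881167e-01 -1.95538530e-04]
```

View pics/w6.png

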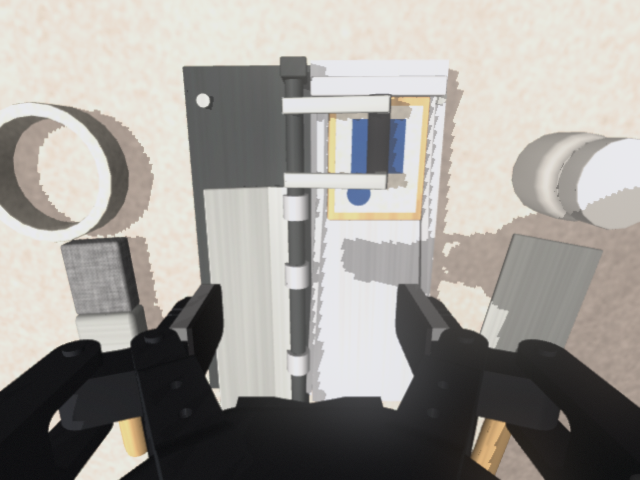

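The board sits square against the stop (edge v≈97, stop v≈95). The jaw is down on it, the fingers are clear, and the bystanders are where they were.

```bash
python3 -c "
from rig import finish_job;print(finish_job())"
```

```text
the job is handed in; nothing more can be done
None
```

I slid the board under the open jaw until it was against the end stop and released the clip onto it. The last picture shows it square to the jig, with the jaw down and the bystanders in place. The job is handed in, but no verdict came back.

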